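# Pop the red dust cap off a port with the cap puller

### The arm

A 6-joint arm with a two-finger parallel gripper is mounted at the origin on a cart in front of the work surface, level with it; the furniture and walls round the work are solid. World frame = base frame: x ahead of the robot, y to its left, z up, the work surface at z = 0. Lengths are in mm, angles in rad, forces in N, time in s.
With the tool pointing down it reaches from about 350 to 875 mm from the base axis. Payload 4.2 kg.
Tool frame: the origin (TCP) lies midway between the tips of the shut fingers; the grasp point (between the pads) lies 19 mm behind it; z points along the fingers, y is the line along which they close (so a half turn about z gives the same grasp; the last joint's range is limited). The gripper opens to 85 mm and grips with 20 to 120 N. Pads are 22 mm wide; open, the fingers measure 114 mm over their backs; the gripper's body (76 mm by 85 mm) begins 54 mm behind the grasp point. The pads swing forward as they close: fully open they stand 13 mm farther back than shut.
Start: joints at [-0.966, 0.385, 0.008, 0, -1.194, -0.259], TCP at [211.858, -587.976, 231.312] pointing down, gripper open.
Joint ranges: [-3.14, 3.14], [-1.21, 2.06], [-1.07, 1.41], [-3.16, 2.05], [-2.99, -0.16], [-3.1, 3.1]. Speed limits (rad/s): [2.79, 2.79, 3.14, 3.14, 3.14, 3.14].

### API

Orientations are given as a rotation vector (axis times angle).
In Python, from cell import state, viewer, bot gives the robot as it stands.
- The arm moves only by the shell command python3 -m crank 'ROWS' [FORCE]. ROWS is JSON, a list of rows, each an object of numbers: "gripper": the opening, from 0 (shut) to 1 (fully open); "dx", "dy", "dz": the shift along the tool's x, y, z in cm; "wx", "wy", "wz": the turn, a rotation vector about the tool's x, y, z in degrees. In form: [{"gripper": .., "dx": .., "dy": .., "dz": .., "wx": .., "wy": .., "wz": ..}, ...]. A call has 1 to 20 rows; each row shifts and turns the commanded pose from where the row before left it, along the tool's axes as they then stand; what a row does not reach is not made up. A row lasts 1/8 s, in which the tool goes at most 62.5 mm and 10.7 degrees, less where a joint would pass 70% of its speed; a pose out of reach is approached as far as the arm can. A call is refused whole if a number of a shift passes 6.25 or a number of a turn 10.7, either way. A call with a gripper value outside its range is refused whole. The fingers move at their own pace and stop on an object; FORCE is the grip in N (left out, the last holds). Time passes only in rows, so rows that do not move let the fingers close. It gives the time, the measured TCP pose, the force, the opening and the grip force at its end, in the units of the state.
- state(): the state, without advancing time (a new reading comes with each control period).
- viewer.grab_frame(name): name is "side" or "top" or "wrist"; returns the picture (400x640x3 uint8, blue, green, red); there is no depth.
- viewer.camera_info(name): a dict with "fx", "fy", "cx", "cy" (pixels), "rvec" (rotation vector, rad) and "tvec" (3), from world to camera coordinates, as OpenCV has them. Camera axes: x right, y down, z forward; pixel columns grow to the right and rows downward; lengths in mm; the calibration is good to about 2 mm. A picture is of the moment at which its call begins: read the wrist's pose just before it. camera_info takes no time and is no camera call; for the wrist camera it gives the pose at the moment of the call.
- bot.finish_job(): hands the job in; it is judged then, once.
The state is a dict: "time_s": time; "q": joint angles; "dq": joint speeds; "effort": joint torques, N m; "tool_pos": TCP position; "ee_rot": TCP orientation; "wrist_force": force on the tool from outside, world axes, zero at the start; "moment": the same for the moment, N m; "gripper_width": opening from 0.0 (shut) to 1.0 (fully open); "finger_force": force on a finger pad.
Only numpy, scipy, OpenCV 4.12 (cv2) and the standard library are available. Lean on these libraries where they do the work, as an engineer would, in place of code of your own. Each camera call takes 0.05 s, during which the arm holds its last target. There are 200 camera calls.

### The job

Take the yellow-handled cap puller from the steel tray, hook its lips under the rim of the red dust cap on the grey port block and pull straight up until the cap pops off its spigot. Then set the puller down upright in the tray again, with the red cap still sitting in it, and let go. Do not touch the caps with the fingers, and leave the blue cap in place.

Things in the scene. Friction and masses are not known exactly. Their poses are not given: they have to be found in the camera images.
- puller: Steel stirrup, yellow grip slab on top, 150 g, upright in the tray. Origin: middle of underside, below the grip; z up, x out of its open front. In mm: grip 44 (x) x 16 (y), z 64-112. Legs' inner faces y +-33, bridge underside z 58, 76 wide. Inward lips z 0-6 leave a slot y +-18, open at lip tips x +31, back wall inner face x -32. The cap's rim sits on the lips, its middle over the origin.
- cap_red: Red dust cap, 30 g, snapped on a spigot (mm). Origin: middle of the rim's underside, z up, 70 above the worktop when seated. Rim 50 wide, 5 thick; body 38 wide, top at z 24. Below the rim: bare spigot 22 wide, 30 free height down to the block. It goes 20 up inside; sprung catches hold the cap until 5-10 N upward; clear after 20. x points from block front to back: bring the puller in along it.
- cap_blue: Blue cap, same make, origin and axes, to be left alone. Both caps sit on the fixed grey port block (mm): 80 deep (x), 240 long (y), top 40 above the worktop, low brass nipples on its front (robot side). Three spigots in a row along y, 80 apart: the red and the blue cap are on the two end ones, either way round; the middle spigot is bare, its top 90 above the worktop.
- steel_tray: Shallow steel tray, fixed, 289 (x) x 394 (y) mm, rim 25 high. Origin: centre of its underside; inner floor 2 above it, flat for x +-125, y +-175. The puller starts on this floor, its open front facing away from the robot within 35 degrees. A hemostat and forceps lie fixed at the +y end (y over 85); the rest of the floor is free.

How it is judged (in metres and radians):
On the way, in this order (a step that is already met when the one before it is completed fails the run):
1. the red cap is clear of its spigot, carried by the puller (height (world z) of cap_red above 0.1 m and contact force between puller and cap_red above 0.05 N), for 0.2 s.
2. the puller, still held, is lowered to the tray with the red cap in it (z of puller in the frame of steel_tray below 0.017 m and contact force between the fingers and puller above 1 N and horizontal distance between puller and cap_red below 0.025 m), for 0.1 s.
At the end, for the whole second after the job is handed in: The puller stands upright (within 7 degrees) on the tray floor, within 100 mm along x and 150 mm along y of the tray's centre; the red cap sits in it within 11 degrees of upright, origins within 26 mm; both at rest and released; the blue cap is seated within 8 mm of where it was (z of puller in the frame of steel_tray below 0.008 m and x of puller in the frame of steel_tray between -0.1 and 0.1 m and y of puller in the frame of steel_tray between -0.15 and 0.15 m and angle between puller's own z axis and vertical below 0.12 rad and distance between puller and cap_red below 0.026 m and angle between cap_red's own z axis and vertical below 0.2 rad and linear speed of each of puller, cap_red below 0.02 m/s and height (world z) of cap_blue below 0.076 m and distance of cap_blue from where it was at the start of the episode below 0.008 m); the robot touches nothing.
It fails at once if the fingers touch a cap (contact force between the fingers and cap_red above 0.5 N or contact force between the fingers and cap_blue above 0.5 N).
It fails at once if the blue cap is pulled or knocked off its place (distance of cap_blue from where it was at the start of the episode above 0.008 m).
It also fails if it takes over 56 s, if anything falls off the work surface, if the arm or the gripper's body presses on something with over 40 N, if the wrist force passes 120 N, or if a joint passes its speed limit or range.

## Working session

There is one attempt and no reset: what is moved stays moved. The work goes in short steps, Python scripts to look and compute and a shell command to move; the robot and the scene stay as the last step left them, time stands still between calls to the robot, and variables do not carry over. Pictures are saved under pics/ and viewed, at most 10 in all, crops included, and the job is handed in when it is done.

```bash
ls; mkdir -p pics
python3 - <<'E'
from cell import state, viewer, bot
import cv2
s=state(); print(s)
for n in ("side","top","wrist"):
    i=viewer.camera_info(n); print(n,i)
    cv2.imwrite(f"pics/{n}0.png",viewer.grab_frame(n))
E
```

```text
pics
{'time_s': 0.0, 'q': array([-9.66400265e-01,  3.85547596e-01,  6.60159950e-03, -4.96533714e-04,
       -1.19401424e+00, -2.58583007e-01]), 'dq': array([ 1.88262069e-04,  1.06634356e-04, -9.75762079e-04, -8.16358131e-04,
        8.69026308e-05,  3.28741898e-04]), 'effort': array([ 1.59773612e-03, -3.92289162e+01,  1.88401991e+01,  4.18603152e+00,
       -4.61320218e-03, -1.68097353e-05]), 'tool_pos': array([ 211.65112475, -587.43466274,  230.21789087]), 'ee_rot': array([ 0.54013195, -3.0943171 , -0.00339017]), 'wrist_force': array([ 0.1573367 , -1.03409713, -0.83674579]), 'moment': array([ 0.05023206, -0.02614457, -0.0472122 ]), 'finger_force': 0.0, 'gripper_width': 0.9993060644626012}
side {'fx': 474.636951420408, 'fy': 474.636951420408, 'cx': 327.3959260868632, 'cy': 195.181426057505, 'rvec': array([ 1.37929365, -2.02650692,  1.00599957]), 'tvec': array([227.95668325, 362.34135756, 880.35849476])}
top {'fx': 424.2930497685555, 'fy': 424.2930497685555, 'cx': 311.2099644269207, 'cy': 200.08561964000342, 'rvec': array([ 2.14516328, -2.10210044,  0.1813303 ]), 'tvec': array([   6.79017926,  556.97503392, 1155.803314  ])}
wrist {'fx': 324.75446971339096, 'fy': 324.75446971339096, 'cx': 317.8627342952599, 'cy': 199.32811315632043, 'rvec': array([-1.69260879, -2.40485976, -0.37657695]), 'tvec': array([623.76719693, -39.10506042, 379.29024919])}
```

View pics/top0.png

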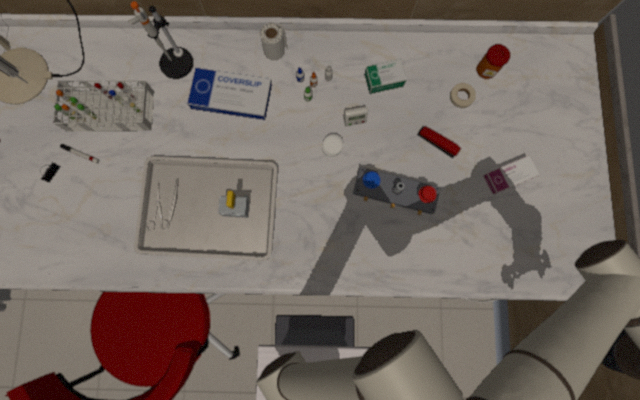

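View pics/side0.png

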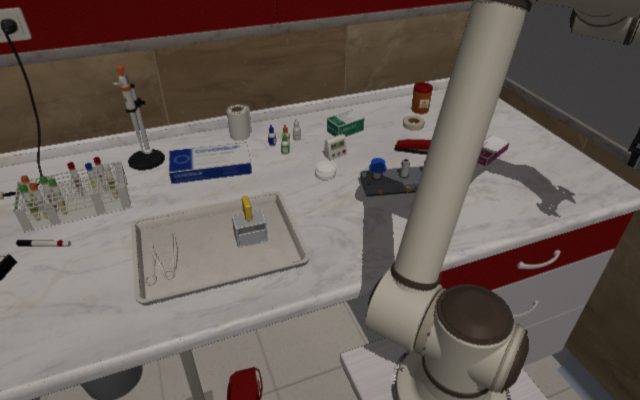

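The top view shows the tray with the puller (about 233,203), the blue cap at (371,179), the bare spigot at (399,186) and the red cap at (427,193). The side view shows the puller at (249,225). Next I'll enlarge the puller and block.

```bash
cat > h.py <<'E'
import numpy as np, cv2
from cell import state, viewer, bot
def cam(n): 
    i=viewer.camera_info(n); R=cv2.Rodrigues(np.array(i['rvec']))[0]
    return np.array([[i['fx'],0,i['cx']],[0,i['fy'],i['cy']],[0,0,1]]),R,np.array(i['tvec'])
def atz(n,u,v,z,c=None):
    K,R,t=c or cam(n); d=R.T@np.linalg.inv(K)@[u,v,1]; o=-R.T@t
    return o+d*(z-o[2])/d[2]
def proj(n,P,c=None):
    K,R,t=c or cam(n); p=K@(R@np.asarray(P,float).T+t[:,None]); return (p[:2]/p[2]).T
E
python3 - <<'E'
from h import *
a=cv2.imread("pics/top0.png"); 
A=cv2.resize(a[175:230,205:265],None,fx=6,fy=6,interpolation=cv2.INTER_CUBIC)
B=cv2.resize(a[160:220,345:445],None,fx=4,fy=4,interpolation=cv2.INTER_CUBIC)
s=cv2.imread("pics/side0.png")
C=cv2.resize(s[185:255,220:280],None,fx=6,fy=3.5*6/3.5,interpolation=cv2.INTER_CUBIC)[:330]
im=np.zeros((600,800,3),np.uint8)
im[:330,:360]=A; im[:240,380:780]=B; im[250:580,380:740]=C[:330]
cv2.imwrite("pics/crop.png",im)
for n,u,v,z in (("blue",371,179,94),("mid",399,186,90),("red",427,193,94)): print(n,atz("top",u,v,z).round(1))
for u,v in ((150,156),(278,160),(272,254),(139,252)): print(atz("top",u,v,25).round(1))
E
```

```text
blue [ 611.1 -146.1   94. ]
mid [ 593.7 -223.7   90. ]
red [ 574.7 -299.2   94. ]
[684.7 499.1  25. ]
[679.6 119.   25. ]
[403.6 126.4  25. ]
[401.4 505.4  25. ]
```

View pics/crop.png

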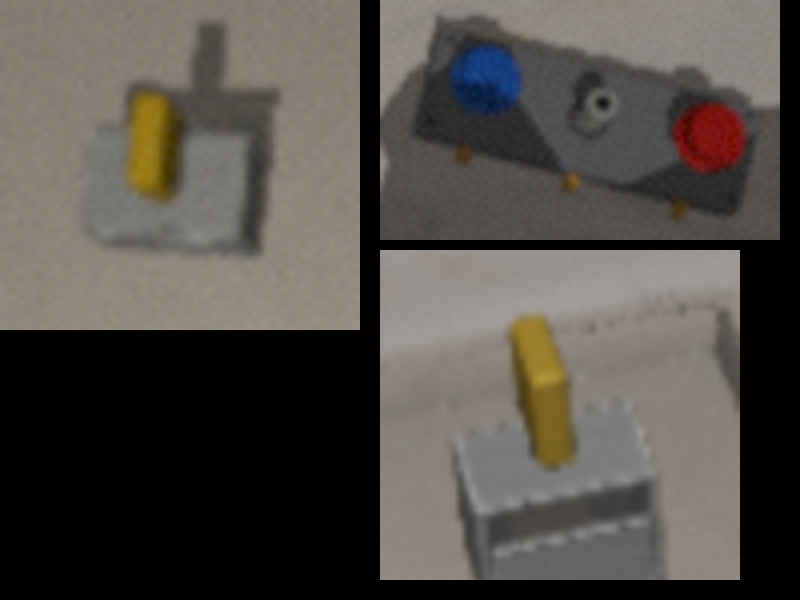

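```bash
cat >> h.py <<'E'
from scipy.spatial.transform import Rotation as Ro
def plan(P,yaw,pr=True):
    """rows totals: level turn then shift to TCP P with tool y axis line along yaw+90deg, tool down"""
    s=state(); R=Ro.from_rotvec(s['ee_rot'])
    best=None
    for k in (0,180):
        # tool x at angle a, z down
        a=np.radians(yaw+k); T=Ro.from_matrix(np.array([[np.cos(a),np.sin(a),0],[np.sin(a),-np.cos(a),0],[0,0,-1.]]))
        w=(R.inv()*T).as_rotvec(degrees=True)
        if best is None or np.linalg.norm(w)<np.linalg.norm(best[0]): best=(w,T)
    w,T=best; d=np.asarray(P)-s['tool_pos']
    print('pos',s['tool_pos'].round(1),'q6',s['q'][5].round(2),'turn deg',w.round(2),'shift cm: before turn',(R.inv().apply(d)/10).round(2),'after turn',(T.inv().apply(d)/10).round(2))
E
python3 - <<'E'
from h import *
f=lambda x,y,z:atz("top",205+(x-2.5)/6,175+(y-2.5)/6,z).round(1)
for p in ((95,125),(248,130),(243,247),(90,240)): print('bridge',f(*p,66))
for p in ((135,95),(163,95),(163,185),(135,190)): print('grip',f(*p,114))
s=state(); R=Ro.from_rotvec(s['ee_rot']); print(R.as_matrix().round(3))
K,Rc,t=cam('wrist'); print('cam in tool',R.inv().apply(-Rc.T@t-s['tool_pos']).round(1), (R.inv().as_matrix()@Rc.T).round(3))
plan([540,255,300],0)
E
```

```text
bridge [562.2 273.6  66. ]
bridge [561.2 201.7  66. ]
bridge [505.8 201.3  66. ]
bridge [507.7 272.7  66. ]
grip [567.2 245.4 114. ]
grip [567.5 232.7 114. ]
grip [526.4 230.5 114. ]
grip [523.9 242.9 114. ]
[[-0.941 -0.339 -0.001]
 [-0.339  0.941  0.002]
 [ 0.     0.002 -1.   ]]
cam in tool [  79.3    0.6 -142. ] [[-0.001 -0.952 -0.305]
 [ 1.    -0.001 -0.001]
 [ 0.001 -0.305  0.952]]
pos [ 211.7 -587.6  230.5] q6 -0.26 turn deg [ 0.09 -0.02 19.81] shift cm: before turn [-59.44  68.16  -6.84] after turn [-32.83  84.26  -6.95]
```

```bash
python3 - <<'E'
from h import *
plan([545,237,240],3)
E
python3 -m crank '[{"gripper":1,"wz":8.4},{"gripper":1,"wz":8.4}]' 30
python3 - <<'E'
from h import *
plan([545,237,240],3)
E
```

```text
pos [ 211.7 -587.6  230.5] q6 -0.26 turn deg [ 0.09 -0.02 16.81] shift cm: before turn [-59.3   66.29  -0.85] after turn [-37.6   80.6   -0.95]
pos [ 211.7 -587.6  230.5] q6 -0.26 turn deg [ 0.09 -0.02 16.81] shift cm: before turn [-59.3   66.29  -0.85] after turn [-37.6   80.6   -0.95]validation failed for argument at $[0]...
```

```bash
python3 -m crank '[{"gripper":1,"dx":0,"dy":0,"dz":0,"wx":0,"wy":0,"wz":8.4},{"gripper":1,"dx":0,"dy":0,"dz":0,"wx":0,"wy":0,"wz":8.4},{"gripper":1,"dx":0,"dy":0,"dz":0,"wx":0,"wy":0,"wz":0}]' 30
python3 - <<'E'
from h import *
plan([545,237,240],3)
E
```

```text
time_s: 0.52
tool_pos: [211.8, -587.8, 230.9]
ee_rot: [0.085, -3.14, -0.001]
wrist_force: [0.8, 0.9, 0.3]
gripper_width: 1.0
finger_force: 0.0
pos [ 211.8 -587.8  230.9] q6 -0.55 turn deg [ 0.04 -0.02  0.11] shift cm: before turn [-37.74  80.55  -0.86] after turn [-37.59  80.62  -0.91]
```

```bash
python3 -m crank '[{"gripper":1,"dx":-2.1,"dy":4.5,"dz":-0.2,"wx":0,"wy":0,"wz":0},{"gripper":1,"dx":-2.1,"dy":4.5,"dz":-0.2,"wx":0,"wy":0,"wz":0},{"gripper":1,"dx":-2.1,"dy":4.5,"dz":-0.2,"wx":0,"wy":0,"wz":0},{"gripper":1,"dx":-2.1,"dy":4.5,"dz":-0.2,"wx":0,"wy":0,"wz":0},{"gripper":1,"dx":-2.1,"dy":4.5,"dz":0,"wx":0,"wy":0,"wz":0},{"gripper":1,"dx":-2.1,"dy":4.5,"dz":0,"wx":0,"wy":0,"wz":0},{"gripper":1,"dx":-2.1,"dy":4.5,"dz":0,"wx":0,"wy":0,"wz":0},{"gripper":1,"dx":-2.1,"dy":4.5,"dz":0,"wx":0,"wy":0,"wz":0},{"gripper":1,"dx":-2.1,"dy":4.5,"dz":0,"wx":0,"wy":0,"wz":0},{"gripper":1,"dx":-2.1,"dy":4.5,"dz":0,"wx":0,"wy":0,"wz":0},{"gripper":1,"dx":-2.1,"dy":4.5,"dz":0,"wx":0,"wy":0,"wz":0},{"gripper":1,"dx":-2.1,"dy":4.5,"dz":0,"wx":0,"wy":0,"wz":0},{"gripper":1,"dx":-2.1,"dy":4.5,"dz":0,"wx":0,"wy":0,"wz":0},{"gripper":1,"dx":-2.1,"dy":4.5,"dz":0,"wx":0,"wy":0,"wz":0},{"gripper":1,"dx":-2.1,"dy":4.5,"dz":0,"wx":0,"wy":0,"wz":0},{"gripper":1,"dx":-2.1,"dy":4.5,"dz":0,"wx":0,"wy":0,"wz":0},{"gripper":1,"dx":-2.1,"dy":4.5,"dz":0,"wx":0,"wy":0,"wz":0},{"gripper":1,"dx":-2.1,"dy":4.1,"dz":0,"wx":0,"wy":0,"wz":0},{"gripper":1,"dx":0,"dy":0,"dz":0,"wx":0,"wy":0,"wz":0}]'
python3 - <<'E'
from h import *
plan([545,237,240],3)
np.savez("w1.npz",*cam("wrist")); im=viewer.grab_frame("wrist"); cv2.imwrite("pics/w1.png",im); cv2.imwrite("pics/w1b.png",cv2.resize(im[:,:],(800,500),interpolation=cv2.INTER_CUBIC))
E
```

```text
time_s: 2.9
tool_pos: [547.6, 239.3, 238.0]
ee_rot: [0.091, -3.139, 0.001]
wrist_force: [-0.6, -0.5, -0.4]
gripper_width: 1.003
finger_force: 0.0
pos [547.6 239.3 238. ] q6 -2.2 turn deg [-0.03 -0.05  0.3 ] shift cm: before turn [ 0.27 -0.21 -0.2 ] after turn [ 0.27 -0.22 -0.2 ]
```

View pics/w1b.png

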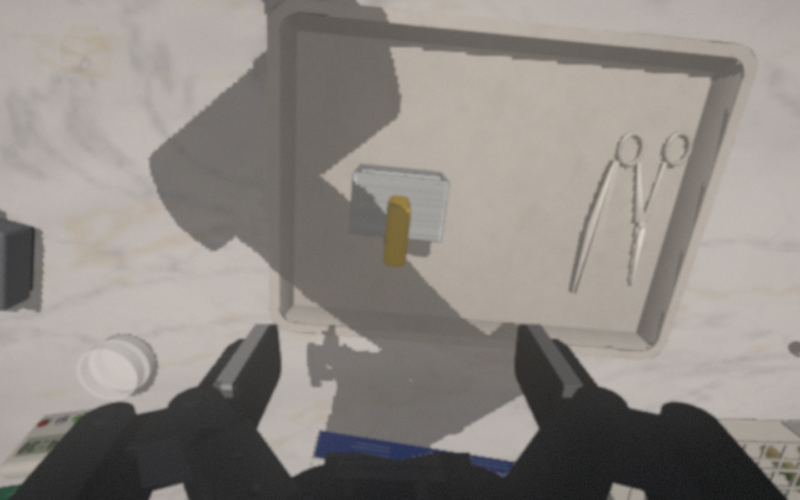

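The puller sits at about (398,215) in the enlarged wrist picture. Its yellow grip runs from (398,197) to (396,266), the bridge spans columns 350 to 448, and the free floor around it is clear.

```bash
cat > fit.py <<'E'
from h import *
from scipy.optimize import minimize
def box(x0,x1,y0,y1,z0,z1): return np.array([[x,y,z] for x in(x0,x1) for y in(y0,y1) for z in(z0,z1)],float)
G=box(-22,22,-8,8,64,112)
def pose(P,p,z): 
    c,s=np.cos(p[2]),np.sin(p[2]); return np.c_[c*P[:,0]-s*P[:,1]+p[0],s*P[:,0]+c*P[:,1]+p[1],P[:,2]+z]
def yellow(im):
    h=cv2.cvtColor(im,cv2.COLOR_BGR2HSV); return ((h[...,0]>15)&(h[...,0]<33)&(h[...,1]>120)&(h[...,2]>50)).astype(np.uint8)
def fit(views,p0,z=2):
    S=4; ms=[]
    for im,c,(u0,u1,v0,v1) in views:
        m=cv2.GaussianBlur(im,(3,3),0); m=yellow(im)[v0:v1,u0:u1].astype(np.float32)
        ms.append(m); print('yellow px',m.sum())
    def cost(p):
        e=0
        for (im,c,(u0,u1,v0,v1)),m in zip(views,ms):
            q=proj(None,pose(G,p,z),c); h=cv2.convexHull((((q-[u0,v0]+.5)*S*16).round()).astype(np.int32))
            r=np.zeros((m.shape[0]*S,m.shape[1]*S),np.uint8); cv2.fillConvexPoly(r,h,255,shift=4)
            r=cv2.resize(r,m.shape[::-1],interpolation=cv2.INTER_AREA)/255.; e+=np.abs(r-m).sum()/m.sum()
        return e
    best=min((minimize(cost,[p0[0],p0[1],p0[2]+d],method='Nelder-Mead',options=dict(initial_simplex=[[p0[0],p0[1],p0[2]+d],[p0[0]+6,p0[1],p0[2]+d],[p0[0],p0[1]+6,p0[2]+d],[p0[0],p0[1],p0[2]+d+.1]])) for d in(-.08,0,.08)),key=lambda r:r.fun)
    return best.x,best.fun
E
python3 - <<'E'
from fit import *
w=cv2.imread("pics/w1.png"); c=tuple(np.load("w1.npz").values())
t=cv2.imread("pics/top0.png"); s=cv2.imread("pics/side0.png")
V=[(w,c,(280,360,130,230)),(t,cam("top"),(215,260,175,225)),(s,cam("side"),(230,275,185,255))]
for v in V: 
    x,f=fit([v],[545,237,.05]); print(x.round(2),np.degrees(x[2]).round(1),round(f,3))
x,f=fit(V,[545,237,.05]); print('all',x.round(2),np.degrees(x[2]),f)
L=[]
for im,cc,(u0,u1,v0,v1) in V:
    k=6;b=cv2.resize(im[v0:v1,u0:u1],None,fx=k,fy=k,interpolation=cv2.INTER_CUBIC)
    for B in (G,box(-35,31,-38,38,0,64)):
        for q in proj(None,pose(B,x,2),cc): cv2.circle(b,tuple(((q-[u0,v0]+.5)*k).astype(int)),3,(0,0,255),-1)
    L.append(cv2.copyMakeBorder(b,0,600-b.shape[0],0,5,0))
o=np.hstack(L); print(o.shape); cv2.imwrite("pics/ov.png",cv2.resize(o,(800,int(600*800/o.shape[1]))))
E
```

```text
yellow px 785.0
[ 5.4732e+02  2.3741e+02 -5.0000e-02] -2.7 0.436
yellow px 130.0
[5.4974e+02 2.4151e+02 9.0000e-02] 5.2 0.296
yellow px 170.0
[ 5.5116e+02  2.3906e+02 -1.2000e-01] -7.0 0.216
yellow px 785.0
yellow px 130.0
yellow px 170.0
all [ 5.4792e+02  2.3933e+02 -7.0000e-02] -4.122656755176538 1.0600430505660488
(600, 1035, 3)
```

View pics/ov.png

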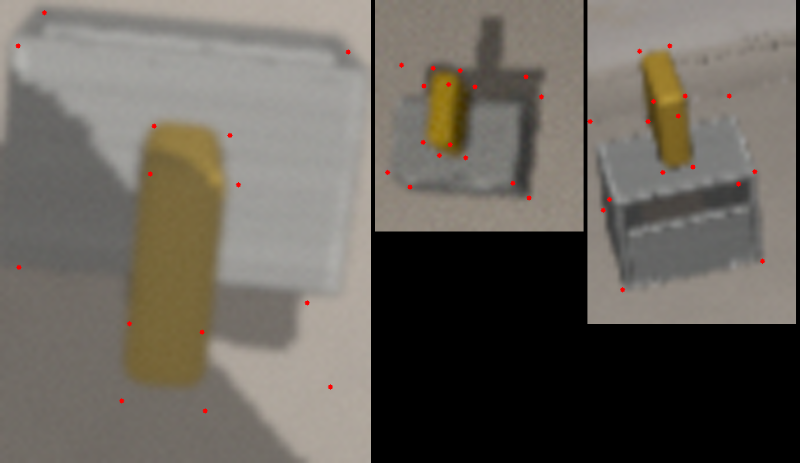

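The overlay is off by a few pixels and about 3° because the yellow mask was too tight. I'll loosen it and refit.

```bash
sed -i 's/>120)&(h\[...,2\]>50)/>95)\&(h[...,2]>40)/; s/h\[...,0\]>15)&(h\[...,0\]<33/h[...,0]>14)\&(h[...,0]<36/' fit.py
python3 - <<'E'
from fit import *
w=cv2.imread("pics/w1.png"); c=tuple(np.load("w1.npz").values())
t=cv2.imread("pics/top0.png"); s=cv2.imread("pics/side0.png")
V=[(w,c,(280,360,130,230)),(t,cam("top"),(215,260,175,225)),(s,cam("side"),(230,275,185,255))]
m=yellow(w)[130:230,280:360]; ys,xs=np.nonzero(m); print(np.bincount(ys)[ys.min():],ys.min()+130,xs.min()+280,xs.max()+280)
for v in V: 
    x,f=fit([v],[545,237,.0]); print(x.round(2),np.degrees(x[2]).round(1),round(f,3))
# direct readings off crop (scale 4.64): bridge top z66 front edge ends, back edge ends; grip top front edge
k=6*800/1035; g=lambda x,y,z: atz(None,280+x/k-.5,130+y/k-.5,z,c).round(1)
for p in ((0,265,66),(340,295,66),(18,45,66),(360,68,66),(125,383,114),(204,385,114),(147,150,114),(222,183,114)): print(p,g(*p))
print([x.round(1) for x in (-c[1].T@c[2],)])
E
```

```text
[ 7 12 13 14 15 15 15 15 15 17 17 17 17 17 17 17 17 17 17 17 17 17 17 17
 16 16 16 17 17 17 17 17 17 17 17 17 18 18 17 17 17 17 17 17 17 16 16 17
 17 17 17 17 16 15 14 11] 157 307 327
yellow px 905.0
[ 5.4548e+02  2.3786e+02 -6.0000e-02] -3.3 0.246
yellow px 141.0
[5.4883e+02 2.4092e+02 6.0000e-02] 3.3 0.201
yellow px 182.0
[ 5.5085e+02  2.3907e+02 -1.0000e-01] -5.5 0.184
(0, 265, 66) [557.5 201.1  66. ]
(340, 295, 66) [560.  275.2  66. ]
(18, 45, 66) [510.1 203.9  66. ]
(360, 68, 66) [510.8 274.9  66. ]
(125, 383, 114) [565.5 230.3 114. ]
(204, 385, 114) [565.1 245.1 114. ]
(147, 150, 114) [521.  232.2 114. ]
(222, 183, 114) [526.3 245.9 114. ]
[array([468.4, 235.1, 380.1])]
```

Run:
```python
from h import *
plan([544.5,238.2,76],-1.5)
```

```text
pos [546.9 237.8 238.2] q6 -2.2 turn deg [-0.05 -0.09  4.71] shift cm: before turn [ 0.21  0.07 16.22] after turn [ 0.24  0.04 16.22]
```

```bash
python3 -m crank '[{"gripper":1,"dx":0,"dy":0,"dz":0,"wx":0,"wy":0,"wz":4.7},{"gripper":1,"dx":0.25,"dy":0.05,"dz":3,"wx":0,"wy":0,"wz":0},{"gripper":1,"dx":0,"dy":0,"dz":4,"wx":0,"wy":0,"wz":0},{"gripper":1,"dx":0,"dy":0,"dz":4,"wx":0,"wy":0,"wz":0},{"gripper":1,"dx":0,"dy":0,"dz":3,"wx":0,"wy":0,"wz":0},{"gripper":1,"dx":0,"dy":0,"dz":1.6,"wx":0,"wy":0,"wz":0},{"gripper":1,"dx":0,"dy":0,"dz":0.6,"wx":0,"wy":0,"wz":0},{"gripper":1,"dx":0,"dy":0,"dz":0,"wx":0,"wy":0,"wz":0}]'
python3 - <<'E'
from h import *
plan([544.5,238.2,76],-1.5); print(state()['wrist_force'])
E
```

```text
time_s: 3.95
tool_pos: [544.9, 237.4, 78.0]
ee_rot: [0.046, 3.14, 0.001]
wrist_force: [0.1, 0.1, 1.5]
gripper_width: 1.001
finger_force: 0.0
pos [544.9 237.4  78. ] q6 -2.28 turn deg [ 0.03  0.06 -0.17] shift cm: before turn [0.04 0.08 0.2 ] after turn [0.04 0.08 0.2 ]
[0.14502291 0.05170162 1.47392683]
```

```bash
python3 -m crank '[{"gripper":0,"dx":0,"dy":0,"dz":0.1,"wx":0,"wy":0,"wz":0},{"gripper":0,"dx":0,"dy":0,"dz":0,"wx":0,"wy":0,"wz":0},{"gripper":0,"dx":0,"dy":0,"dz":0,"wx":0,"wy":0,"wz":0},{"gripper":0,"dx":0,"dy":0,"dz":0,"wx":0,"wy":0,"wz":0},{"gripper":0,"dx":0,"dy":0,"dz":0,"wx":0,"wy":0,"wz":0},{"gripper":0,"dx":0,"dy":0,"dz":0,"wx":0,"wy":0,"wz":0},{"gripper":0,"dx":0,"dy":0,"dz":0,"wx":0,"wy":0,"wz":0},{"gripper":0,"dx":0,"dy":0,"dz":0,"wx":0,"wy":0,"wz":0}]' 70
python3 - <<'E'
from h import *
plan([544.5,238.2,300],-1.5)
E
```

```text
time_s: 4.95
tool_pos: [544.6, 237.5, 76.5]
ee_rot: [0.046, 3.141, 0.0]
wrist_force: [-0.5, 0.9, 0.6]
gripper_width: 0.174
finger_force: 68.9
pos [544.6 237.5  76.5] q6 -2.28 turn deg [ 0.02  0.02 -0.18] shift cm: before turn [ 1.000e-02  7.000e-02 -2.235e+01] after turn [ 1.000e-02  7.000e-02 -2.235e+01]
```

```bash
python3 -m crank '[{"gripper":0,"dx":0,"dy":0,"dz":-0.5,"wx":0,"wy":0,"wz":0},{"gripper":0,"dx":0,"dy":0,"dz":-1.5,"wx":0,"wy":0,"wz":0},{"gripper":0,"dx":0,"dy":0,"dz":-3,"wx":0,"wy":0,"wz":0},{"gripper":0,"dx":0,"dy":0,"dz":-4,"wx":0,"wy":0,"wz":4},{"gripper":0,"dx":0,"dy":0,"dz":-4,"wx":0,"wy":0,"wz":4},{"gripper":0,"dx":0,"dy":0,"dz":-3.4,"wx":0,"wy":0,"wz":4},{"gripper":0,"dx":0,"dy":0,"dz":-2,"wx":0,"wy":0,"wz":0},{"gripper":0,"dx":0,"dy":0,"dz":0,"wx":0,"wy":0,"wz":0}]'
python3 - <<'E'
from h import *
plan([655,-310,260],-13.4)
E
```

```text
time_s: 5.95
tool_pos: [545.0, 237.6, 262.9]
ee_rot: [0.374, 3.116, 0.005]
wrist_force: [-0.5, -0.0, -2.2]
gripper_width: 0.177
finger_force: 68.6
pos [545.  237.6 262.9] q6 -2.49 turn deg [ 0.21  0.18 -0.29] shift cm: before turn [-23.64 -50.6    0.17] after turn [-23.39 -50.72   0.29]
```

```bash
python3 -m crank '[{"gripper":0,"dx":-0.8,"dy":-1.8,"dz":0,"wx":0,"wy":0,"wz":0},{"gripper":0,"dx":-1.7,"dy":-3.6,"dz":0,"wx":0,"wy":0,"wz":0},{"gripper":0,"dx":-1.7,"dy":-3.6,"dz":0,"wx":0,"wy":0,"wz":0},{"gripper":0,"dx":-1.7,"dy":-3.6,"dz":0,"wx":0,"wy":0,"wz":0},{"gripper":0,"dx":-1.7,"dy":-3.6,"dz":0,"wx":0,"wy":0,"wz":0},{"gripper":0,"dx":-1.7,"dy":-3.6,"dz":0,"wx":0,"wy":0,"wz":0},{"gripper":0,"dx":-1.7,"dy":-3.6,"dz":0,"wx":0,"wy":0,"wz":0},{"gripper":0,"dx":-1.7,"dy":-3.6,"dz":0,"wx":0,"wy":0,"wz":0},{"gripper":0,"dx":-1.7,"dy":-3.6,"dz":0,"wx":0,"wy":0,"wz":0},{"gripper":0,"dx":-1.7,"dy":-3.6,"dz":0,"wx":0,"wy":0,"wz":0},{"gripper":0,"dx":-1.7,"dy":-3.6,"dz":0,"wx":0,"wy":0,"wz":0},{"gripper":0,"dx":-1.7,"dy":-3.6,"dz":0,"wx":0,"wy":0,"wz":0},{"gripper":0,"dx":-1.7,"dy":-3.6,"dz":0,"wx":0,"wy":0,"wz":0},{"gripper":0,"dx":-1.7,"dy":-3.6,"dz":0,"wx":0,"wy":0,"wz":0},{"gripper":0,"dx":-0.7,"dy":-2,"dz":0,"wx":0,"wy":0,"wz":0},{"gripper":0,"dx":0,"dy":0,"dz":0,"wx":0,"wy":0,"wz":0}]'
python3 - <<'E'
from h import *
plan([655,-310,260],-13.4)
np.savez("w2.npz",*cam("wrist")); im=viewer.grab_frame("wrist"); cv2.imwrite("pics/w2.png",im); cv2.imwrite("pics/w2b.png",cv2.resize(im[:,:],(800,500),interpolation=cv2.INTER_CUBIC))
E
```

```text
time_s: 7.95
tool_pos: [653.0, -311.8, 258.4]
ee_rot: [-0.378, -3.116, -0.001]
wrist_force: [0.2, -0.1, -1.9]
gripper_width: 0.177
finger_force: 68.4
pos [ 653.  -311.8  258.4] q6 -1.59 turn deg [ 0.02 -0.18 -0.44] shift cm: before turn [-0.15  0.22 -0.16] after turn [-0.16  0.22 -0.16]
```

View pics/w2b.png

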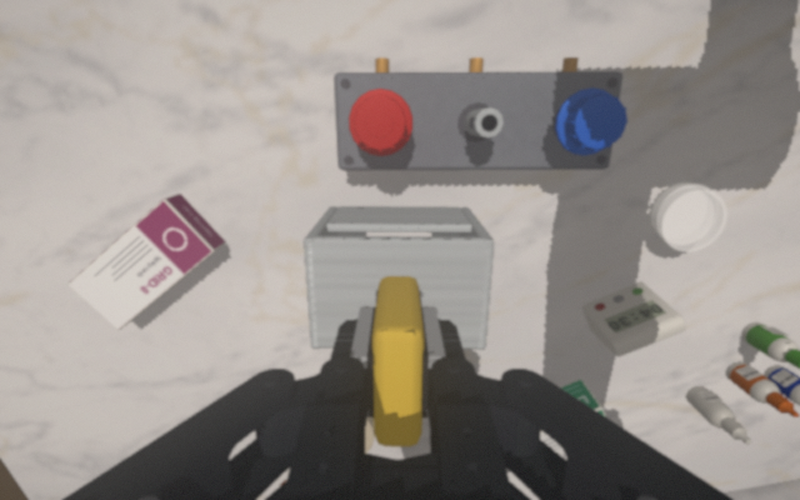

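The wrist view shows the red cap at (380,122), the bare spigot at (488,122), the blue cap at (591,121), and the block square to the image. The puller's back edge runs from (305,238) to (492,238), parallel to the block. I'll work out both positions from this picture.

Run:
```python
from h import *
from scipy.optimize import minimize
w=cv2.imread("pics/w2.png"); c=tuple(np.load("w2.npz").values())
h=cv2.cvtColor(w,cv2.COLOR_BGR2HSV)
red=((h[...,0]<8)|(h[...,0]>172))&(h[...,1]>130)&(h[...,2]>40)
blue=(h[...,0]>100)&(h[...,0]<130)&(h[...,1]>130)&(h[...,2]>30)
a=np.linspace(0,2*np.pi,60); C=np.vstack([np.c_[r*np.cos(a),r*np.sin(a),np.full(60,z)] for r,z in((25,70),(25,75),(19,94))])
def fit(m,win,p0):
    u0,u1,v0,v1=win; m=m[v0:v1,u0:u1].astype(np.float32); S=6
    def cost(p):
        q=proj(None,C+[p[0],p[1],0],c); r=np.zeros((m.shape[0]*S,m.shape[1]*S),np.uint8)
        cv2.fillConvexPoly(r,cv2.convexHull(((q-[u0,v0]+.5)*S*16).round().astype(np.int32)),255,shift=4)
        return np.abs(cv2.resize(r,m.shape[::-1],interpolation=cv2.INTER_AREA)/255.-m).sum()/m.sum()
    r=minimize(cost,p0,method='Nelder-Mead',options=dict(initial_simplex=[p0,[p0[0]+8,p0[1]],[p0[0],p0[1]+8]])); return r.x,r.fun
r,fr=fit(red,(260,350,50,140),[574,-299]); b,fb=fit(blue,(425,520,50,140),[611,-146])
d=b-r; yaw=np.degrees(np.arctan2(-d[0],d[1])); print('red',r,fr,'blue',b,fb,'dist',np.hypot(*d),'yaw',yaw)
g=lambda u,v,z: atz(None,(u+.5)/1.25-.5,(v+.5)/1.25-.5,z,c)
print('spigot',g(488,122,90).round(1), 'mid caps',((r+b)/2).round(1))
s=state(); zp=s['tool_pos'][2]-74.5; print('puller z',zp)
A,B=g(305,238,zp+64),g(492,238,zp+64); e=B-A; py=np.degrees(np.arctan2(-e[0],e[1])); print('w',np.linalg.norm(e),'puller yaw',py)
x=np.array([np.cos(np.radians(py)),np.sin(np.radians(py))]); o=(A+B)[:2]/2+35*x; print('puller origin',o,'tcp',s['tool_pos'][:2])
t=Ro.from_rotvec(s['ee_rot']); print('puller-TCP in tool',t.inv().apply([*(o-s['tool_pos'][:2]),0]).round(1))
```

```text
red [ 575.57236207 -306.46458006] 0.1584556296745502 blue [ 614.86896346 -152.75805116] 0.6725278790761587 dist 158.65030699480633 yaw -14.341049215079217
spigot [ 593.1 -229.2   90. ] mid caps [ 595.2 -229.6]
puller z 184.4771755214473
w 72.91626351053493 puller yaw -13.895309452214935
puller origin [ 652.69864188 -311.55862143] tcp [ 653.23924773 -310.54843669]
puller-TCP in tool [ 0.3 -1.1  0. ]
```

Run:
```python
from h import *
from scipy.optimize import minimize
a=np.linspace(0,2*np.pi,60); C=np.vstack([np.c_[r*np.cos(a),r*np.sin(a),np.full(60,z)] for r,z in((25,70),(25,75),(19,94))])
def sil(p,c,win,S=6):
    u0,u1,v0,v1=win; q=proj(None,C+[p[0],p[1],0],c); r=np.zeros(((v1-v0)*S,(u1-u0)*S),np.uint8)
    cv2.fillConvexPoly(r,cv2.convexHull(((q-[u0,v0]+.5)*S*16).round().astype(np.int32)),255,shift=4)
    return cv2.resize(r,(u1-u0,v1-v0),interpolation=cv2.INTER_AREA)/255.
def fit(im,c,win,p0,ch):
    u0,u1,v0,v1=win; f=im[v0:v1,u0:u1].astype(float); o=[i for i in range(3) if i!=ch]
    m=np.clip((f[...,ch]-f[...,o].max(-1))/(f.max(-1)+1)*2.0,0,1)
    k=lambda p:np.abs(sil(p,c,win)-m).sum()/m.sum()
    r=minimize(k,p0,method='Nelder-Mead',options=dict(initial_simplex=[p0,[p0[0]+8,p0[1]],[p0[0],p0[1]+8]])); 
    v,u=np.mgrid[v0:v1,u0:u1]; s=sil(r.x,c,win); print('  centroid mask',(u*m).sum()/m.sum(),(v*m).sum()/m.sum(),'model',(u*s).sum()/s.sum(),(v*s).sum()/s.sum(),'areas',m.sum(),s.sum())
    return r.x.round(1),round(r.fun,3)
t=cv2.imread("pics/top0.png"); w=cv2.imread("pics/w2.png"); cw=tuple(np.load("w2.npz").values())
print('top red',fit(t,cam("top"),(410,445,178,210),[574,-302],2))
print('top blue',fit(t,cam("top"),(355,388,163,195),[612,-148],0))
print('w red',fit(w,cw,(260,350,50,140),[574,-302],2))
print('w blue',fit(w,cw,(425,520,50,140),[612,-148],0))
s=viewer.grab_frame("side"); cv2.imwrite("pics/side2.png",s); q=proj("side",[[575,-303,80],[653,-311,250]]); print(q)
print('side red px',[(x.mean()) for x in np.nonzero(((s[...,2].astype(int)-s[...,:2].max(-1))>70)[140:230,360:480])])
```

```text
centroid mask 427.75621990713705 193.59276841240072 model 427.20958012834757 193.82504112756214 areas 327.57658062887157 264.6
top red (array([ 577., -305.]), np.float64(0.192))
  centroid mask 371.01730361116523 179.71689831678748 model 371.08898370115725 179.52042726909977 areas 266.6454734546862 255.52156862745096
top blue (array([ 615. , -148.9]), np.float64(0.111))
  centroid mask 303.5195543707566 96.56107382665279 model 304.23093201182405 97.411163275952 areas 2493.8757767068614 2255.2941176470586
w red (array([ 574.6, -306.3]), np.float64(0.143))
  centroid mask 470.47656810913844 97.53812928938082 model 471.1997697947468 96.99446785056446 areas 1865.3994182288357 2497.3450980392154
w blue (array([ 612.4, -151.8]), np.float64(0.416))
[[432.05742515 161.64108558]
 [428.40156641  94.46595525]]
side red px [np.float64(15.516908212560386), np.float64(71.40579710144928)]
```

Run:
```python
from h import *
plan([576-102,-305+25,127.5],-13.8)
```

```text
pos [ 653.5 -309.7  259.5] q6 -1.59 turn deg [ 0.03 -0.1   0.11] shift cm: before turn [18.12 -1.37 13.23] after turn [18.14 -1.39 13.2 ]
```

```bash
python3 -m crank '[{"gripper":0,"dx":1.5,"dy":-0.2,"dz":0,"wx":0,"wy":0,"wz":0},{"gripper":0,"dx":3,"dy":-0.3,"dz":0,"wx":0,"wy":0,"wz":0},{"gripper":0,"dx":3.5,"dy":-0.3,"dz":0,"wx":0,"wy":0,"wz":0},{"gripper":0,"dx":4,"dy":-0.3,"dz":0,"wx":0,"wy":0,"wz":0},{"gripper":0,"dx":3.5,"dy":-0.3,"dz":0,"wx":0,"wy":0,"wz":0},{"gripper":0,"dx":2.6,"dy":0,"dz":1,"wx":0,"wy":0,"wz":0},{"gripper":0,"dx":0,"dy":0,"dz":3,"wx":0,"wy":0,"wz":0},{"gripper":0,"dx":0,"dy":0,"dz":4,"wx":0,"wy":0,"wz":0},{"gripper":0,"dx":0,"dy":0,"dz":3.2,"wx":0,"wy":0,"wz":0},{"gripper":0,"dx":0,"dy":0,"dz":2,"wx":0,"wy":0,"wz":0},{"gripper":0,"dx":0,"dy":0,"dz":0,"wx":0,"wy":0,"wz":0},{"gripper":0,"dx":0,"dy":0,"dz":0,"wx":0,"wy":0,"wz":0}]'
python3 - <<'E'
from h import *
plan([576,-305,127.5],-13.8)
s=viewer.grab_frame("side"); cv2.imwrite("pics/s3.png",cv2.resize(s[110:230,330:490],(800,600),interpolation=cv2.INTER_CUBIC))
E
```

```text
time_s: 9.55
tool_pos: [475.8, -280.6, 129.7]
ee_rot: [0.372, 3.117, -0.001]
wrist_force: [1.0, 0.2, -0.6]
gripper_width: 0.177
finger_force: 68.4
pos [ 475.8 -280.6  129.7] q6 -1.57 turn deg [-0.02  0.14  0.19] shift cm: before turn [-1.031e+01 -1.000e-02  2.500e-01] after turn [-10.31   0.02   0.22]
```

View pics/s3.png

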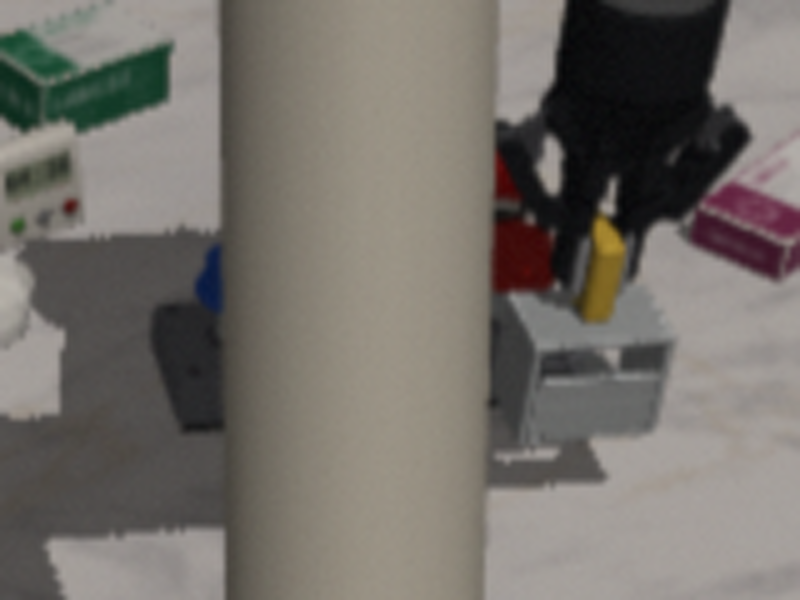

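The puller hangs upright in front of the block at (600,360), with the red cap behind it at (525,255). Sliding in.

```bash
python3 -m crank '[{"gripper":0,"dx":-1,"dy":0,"dz":0.2,"wx":0,"wy":0,"wz":0},{"gripper":0,"dx":-1.5,"dy":0,"dz":0,"wx":0,"wy":0,"wz":0},{"gripper":0,"dx":-1.5,"dy":0,"dz":0,"wx":0,"wy":0,"wz":0},{"gripper":0,"dx":-1.5,"dy":0,"dz":0,"wx":0,"wy":0,"wz":0},{"gripper":0,"dx":-1,"dy":0,"dz":0,"wx":0,"wy":0,"wz":0},{"gripper":0,"dx":-1,"dy":0,"dz":0,"wx":0,"wy":0,"wz":0},{"gripper":0,"dx":-0.8,"dy":0,"dz":0,"wx":0,"wy":0,"wz":0},{"gripper":0,"dx":0,"dy":0,"dz":0,"wx":0,"wy":0,"wz":0}]'
python3 - <<'E'
from h import *
plan([576,-305,127.5],-13.8)
E
```

```text
time_s: 10.6
tool_pos: [555.9, -300.6, 126.2]
ee_rot: [-0.374, -3.119, 0.0]
wrist_force: [-0.3, 0.6, -2.2]
gripper_width: 0.178
finger_force: 68.4
pos [ 555.9 -300.6  126.2] q6 -1.57 turn deg [-0.   -0.    0.11] shift cm: before turn [-2.06  0.05 -0.13] after turn [-2.06  0.06 -0.13]
```

```bash
python3 -m crank '[{"gripper":0,"dx":-0.8,"dy":0,"dz":0,"wx":0,"wy":0,"wz":0},{"gripper":0,"dx":-0.7,"dy":0,"dz":0,"wx":0,"wy":0,"wz":0},{"gripper":0,"dx":-0.5,"dy":0,"dz":0,"wx":0,"wy":0,"wz":0},{"gripper":0,"dx":0,"dy":0,"dz":0,"wx":0,"wy":0,"wz":0}]'
python3 - <<'E'
from h import *
plan([576,-305,127.5],-13.8)
np.savez("w4.npz",*cam("wrist")); im=viewer.grab_frame("wrist"); 
t=viewer.grab_frame("top"); cv2.imwrite("pics/w4.png",np.hstack([im[100:400,180:440],cv2.resize(t[150:230,380:460],(300,300),interpolation=cv2.INTER_CUBIC)]))
E
```

```text
time_s: 11.1
tool_pos: [575.3, -305.3, 126.2]
ee_rot: [-0.374, -3.119, -0.0]
wrist_force: [-0.4, 0.5, -1.7]
gripper_width: 0.174
finger_force: 68.4
pos [ 575.3 -305.3  126.2] q6 -1.57 turn deg [ 0.   -0.    0.11] shift cm: before turn [-0.06  0.05 -0.13] after turn [-0.06  0.05 -0.13]
```

View pics/w4.png

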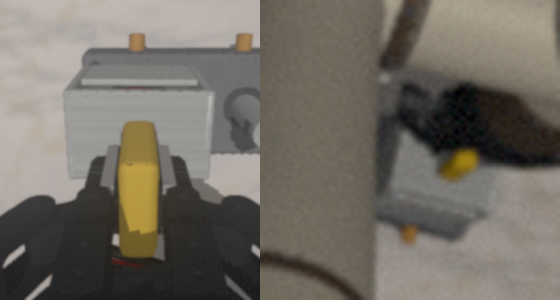

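The bridge covers the cap. Slivers of red show through the back window at (150,87) and at the front at (127,263), so the cap is centred in the puller. Pulling up.

```bash
python3 -m crank '[{"gripper":0,"dx":0,"dy":0,"dz":-0.5,"wx":0,"wy":0,"wz":0},{"gripper":0,"dx":0,"dy":0,"dz":-0.5,"wx":0,"wy":0,"wz":0},{"gripper":0,"dx":0,"dy":0,"dz":-0.3,"wx":0,"wy":0,"wz":0},{"gripper":0,"dx":0,"dy":0,"dz":-0.2,"wx":0,"wy":0,"wz":0},{"gripper":0,"dx":0,"dy":0,"dz":-0.2,"wx":0,"wy":0,"wz":0},{"gripper":0,"dx":0,"dy":0,"dz":-0.3,"wx":0,"wy":0,"wz":0},{"gripper":0,"dx":0,"dy":0,"dz":-0.4,"wx":0,"wy":0,"wz":0},{"gripper":0,"dx":0,"dy":0,"dz":-0.4,"wx":0,"wy":0,"wz":0},{"gripper":0,"dx":0,"dy":0,"dz":-0.5,"wx":0,"wy":0,"wz":0},{"gripper":0,"dx":0,"dy":0,"dz":-0.6,"wx":0,"wy":0,"wz":0},{"gripper":0,"dx":0,"dy":0,"dz":-0.8,"wx":0,"wy":0,"wz":0},{"gripper":0,"dx":0,"dy":0,"dz":-1,"wx":0,"wy":0,"wz":0},{"gripper":0,"dx":0,"dy":0,"dz":-1,"wx":0,"wy":0,"wz":0},{"gripper":0,"dx":0,"dy":0,"dz":-1,"wx":0,"wy":0,"wz":0},{"gripper":0,"dx":0,"dy":0,"dz":-1,"wx":0,"wy":0,"wz":0},{"gripper":0,"dx":0,"dy":0,"dz":0,"wx":0,"wy":0,"wz":0},{"gripper":0,"dx":0,"dy":0,"dz":0,"wx":0,"wy":0,"wz":0}]'
python3 - <<'E'
from h import *
plan([545,237,260],-1.5)
w=viewer.grab_frame("wrist"); s=viewer.grab_frame("side"); cv2.imwrite("pics/w5.png",np.hstack([w[50:350,180:480],cv2.resize(s[80:200,360:520],(400,300),interpolation=cv2.INTER_CUBIC)]))
E
```

```text
time_s: 13.32
tool_pos: [574.7, -305.1, 212.9]
ee_rot: [-0.374, -3.119, -0.001]
wrist_force: [0.1, -0.7, -2.6]
gripper_width: 0.18
finger_force: 69.3
pos [ 574.7 -305.1  212.9] q6 -1.57 turn deg [  0.02  -0.04 -12.2 ] shift cm: before turn [15.73 51.97 -4.68] after turn [ 4.39 54.11 -4.71]
```

View pics/w5.png

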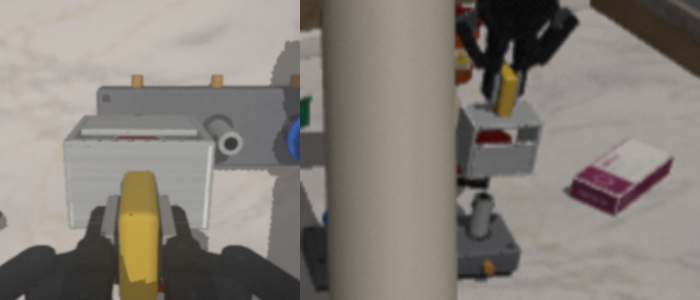

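The side view shows the red cap inside the raised puller at (495,135), and its spigot is bare at (480,215). Carrying it to the tray gently.

```bash
python3 -m crank '[{"gripper":0,"dx":0.25,"dy":0.8,"dz":0,"wx":0,"wy":0,"wz":0},{"gripper":0,"dx":0.5,"dy":1.6,"dz":0,"wx":0,"wy":0,"wz":0},{"gripper":0,"dx":0.75,"dy":2.4,"dz":0,"wx":0,"wy":0,"wz":0},{"gripper":0,"dx":0.97,"dy":3.2,"dz":0,"wx":0,"wy":0,"wz":0},{"gripper":0,"dx":0.97,"dy":3.2,"dz":0,"wx":0,"wy":0,"wz":0},{"gripper":0,"dx":0.97,"dy":3.2,"dz":0,"wx":0,"wy":0,"wz":0},{"gripper":0,"dx":0.97,"dy":3.2,"dz":0,"wx":0,"wy":0,"wz":0},{"gripper":0,"dx":0.97,"dy":3.2,"dz":0,"wx":0,"wy":0,"wz":0},{"gripper":0,"dx":0.97,"dy":3.2,"dz":0,"wx":0,"wy":0,"wz":0},{"gripper":0,"dx":0.97,"dy":3.2,"dz":0,"wx":0,"wy":0,"wz":0},{"gripper":0,"dx":0.97,"dy":3.2,"dz":0,"wx":0,"wy":0,"wz":0},{"gripper":0,"dx":0.97,"dy":3.2,"dz":0,"wx":0,"wy":0,"wz":0},{"gripper":0,"dx":0.97,"dy":3.2,"dz":0,"wx":0,"wy":0,"wz":0},{"gripper":0,"dx":0.97,"dy":3.2,"dz":0,"wx":0,"wy":0,"wz":0},{"gripper":0,"dx":0.97,"dy":3.2,"dz":0,"wx":0,"wy":0,"wz":0},{"gripper":0,"dx":0.97,"dy":3.2,"dz":0,"wx":0,"wy":0,"wz":0},{"gripper":0,"dx":0.97,"dy":3.2,"dz":0,"wx":0,"wy":0,"wz":0},{"gripper":0,"dx":0.6,"dy":2,"dz":0,"wx":0,"wy":0,"wz":0},{"gripper":0,"dx":0.3,"dy":1,"dz":0,"wx":0,"wy":0,"wz":0},{"gripper":0,"dx":0.15,"dy":0.6,"dz":0,"wx":0,"wy":0,"wz":0}]'
python3 - <<'E'
from h import *
plan([545,250,76.5],-13.8)
E
```

```text
time_s: 15.92
tool_pos: [543.9, 250.0, 213.3]
ee_rot: [-0.374, -3.119, 0.001]
wrist_force: [0.1, -0.3, -2.9]
gripper_width: 0.175
finger_force: 69.2
pos [543.9 250.  213.3] q6 -2.51 turn deg [-0.02 -0.01  0.12] shift cm: before turn [-0.11  0.04 13.68] after turn [-0.11  0.03 13.68]
```

```bash
python3 -m crank '[{"gripper":0,"dx":0,"dy":0,"dz":0.7,"wx":0,"wy":0,"wz":0},{"gripper":0,"dx":0,"dy":0,"dz":1.5,"wx":0,"wy":0,"wz":0},{"gripper":0,"dx":0,"dy":0,"dz":2,"wx":0,"wy":0,"wz":0},{"gripper":0,"dx":0,"dy":0,"dz":2,"wx":0,"wy":0,"wz":0},{"gripper":0,"dx":0,"dy":0,"dz":2,"wx":0,"wy":0,"wz":0},{"gripper":0,"dx":0,"dy":0,"dz":2,"wx":0,"wy":0,"wz":0},{"gripper":0,"dx":0,"dy":0,"dz":1.3,"wx":0,"wy":0,"wz":0},{"gripper":0,"dx":0,"dy":0,"dz":0.8,"wx":0,"wy":0,"wz":0},{"gripper":0,"dx":0,"dy":0,"dz":0.4,"wx":0,"wy":0,"wz":0},{"gripper":0,"dx":0,"dy":0,"dz":0.2,"wx":0,"wy":0,"wz":0},{"gripper":0,"dx":0,"dy":0,"dz":0,"wx":0,"wy":0,"wz":0},{"gripper":0,"dx":0,"dy":0,"dz":0,"wx":0,"wy":0,"wz":0}]'
python3 -m crank '[{"gripper":0,"dx":0,"dy":0,"dz":0.2,"wx":0,"wy":0,"wz":0},{"gripper":0,"dx":0,"dy":0,"dz":0.15,"wx":0,"wy":0,"wz":0},{"gripper":0,"dx":0,"dy":0,"dz":0.1,"wx":0,"wy":0,"wz":0},{"gripper":0,"dx":0,"dy":0,"dz":0,"wx":0,"wy":0,"wz":0}]'
```

```text
time_s: 17.42
tool_pos: [544.3, 250.0, 84.8]
ee_rot: [0.374, 3.119, 0.001]
wrist_force: [0.2, 0.3, -2.1]
gripper_width: 0.176
finger_force: 69.2
time_s: 17.92
tool_pos: [544.1, 249.7, 79.7]
ee_rot: [-0.374, -3.119, 0.0]
wrist_force: [0.1, 0.3, -3.0]
gripper_width: 0.182
finger_force: 69.2
```

```bash
python3 -m crank '[{"gripper":0,"dx":0,"dy":0,"dz":0.1,"wx":0,"wy":0,"wz":0},{"gripper":0,"dx":0,"dy":0,"dz":0.1,"wx":0,"wy":0,"wz":0},{"gripper":0,"dx":0,"dy":0,"dz":0,"wx":0,"wy":0,"wz":0}]'
python3 -m crank '[{"gripper":0,"dx":0,"dy":0,"dz":0.1,"wx":0,"wy":0,"wz":0},{"gripper":0,"dx":0,"dy":0,"dz":0,"wx":0,"wy":0,"wz":0},{"gripper":0,"dx":0,"dy":0,"dz":0,"wx":0,"wy":0,"wz":0}]'
```

```text
time_s: 18.3
tool_pos: [544.1, 249.7, 77.7]
ee_rot: [-0.374, -3.119, 0.0]
wrist_force: [0.1, -0.4, -2.8]
gripper_width: 0.179
finger_force: 69.2
time_s: 18.68
tool_pos: [544.1, 249.8, 76.8]
ee_rot: [-0.374, -3.119, 0.0]
wrist_force: [-0.4, 0.5, -1.8]
gripper_width: 0.18
finger_force: 69.2
```

```bash
python3 -m crank '[{"gripper":0,"dx":0,"dy":0,"dz":0.1,"wx":0,"wy":0,"wz":0},{"gripper":0,"dx":0,"dy":0,"dz":0,"wx":0,"wy":0,"wz":0},{"gripper":0,"dx":0,"dy":0,"dz":0,"wx":0,"wy":0,"wz":0}]'
```

```text
time_s: 19.05
tool_pos: [544.3, 250.0, 76.4]
ee_rot: [0.374, 3.119, 0.001]
wrist_force: [-1.0, -0.4, 3.6]
gripper_width: 0.177
finger_force: 69.9
```

Contact with the floor (+3.6 N). Opening, then lifting off.

```bash
python3 -m crank '[{"gripper":0.3,"dx":0,"dy":0,"dz":0,"wx":0,"wy":0,"wz":0},{"gripper":0.5,"dx":0,"dy":0,"dz":0,"wx":0,"wy":0,"wz":0},{"gripper":0.7,"dx":0,"dy":0,"dz":0,"wx":0,"wy":0,"wz":0},{"gripper":0.7,"dx":0,"dy":0,"dz":0,"wx":0,"wy":0,"wz":0},{"gripper":0.7,"dx":0,"dy":0,"dz":0,"wx":0,"wy":0,"wz":0},{"gripper":0.7,"dx":0,"dy":0,"dz":0,"wx":0,"wy":0,"wz":0},{"gripper":0.7,"dx":0,"dy":0,"dz":-0.5,"wx":0,"wy":0,"wz":0},{"gripper":0.7,"dx":0,"dy":0,"dz":-2,"wx":0,"wy":0,"wz":0},{"gripper":0.7,"dx":0,"dy":0,"dz":-4,"wx":0,"wy":0,"wz":0},{"gripper":0.7,"dx":0,"dy":0,"dz":-4,"wx":0,"wy":0,"wz":0},{"gripper":0.7,"dx":0,"dy":0,"dz":-4,"wx":0,"wy":0,"wz":0},{"gripper":0.7,"dx":0,"dy":0,"dz":-2,"wx":0,"wy":0,"wz":0},{"gripper":0.7,"dx":0,"dy":0,"dz":0,"wx":0,"wy":0,"wz":0},{"gripper":0.7,"dx":0,"dy":0,"dz":0,"wx":0,"wy":0,"wz":0}]'
python3 - <<'E'
from h import *
w=viewer.grab_frame("wrist"); s=viewer.grab_frame("side"); cv2.imwrite("pics/w6.png",np.hstack([w[50:350,180:480],cv2.resize(s[170:290,180:340],(400,300),interpolation=cv2.INTER_CUBIC)]))
E
```

```text
time_s: 20.8
tool_pos: [543.5, 249.5, 239.6]
ee_rot: [-0.375, -3.117, 0.002]
wrist_force: [-0.8, -0.8, -0.7]
gripper_width: 0.698
finger_force: 0.0
```

View pics/w6.png

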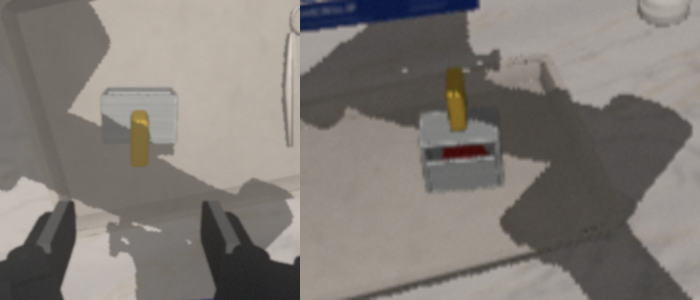

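The puller stands upright and released in the tray, with the red cap visible through its window at (463,152). Handing in.

```bash
python3 -c "
from cell import bot
print(bot.finish_job())"
```

```text
the job is handed in; nothing more can be done
None
```

The red cap came off its spigot, and the puller is standing released and upright in the tray with the cap in it. I handed the job in at about 21 s; no verdict was returned.

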